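Release a drilled candle holder from a tilted vise

TASK

The plaster candle holder in the tilted vise has been drilled and is finished. Push the vise's sliding jaw fully open, easing it to its stop without ramming it; then take the holder out from under the jaw lips and set it down gently, without dropping or pressing it, upright on the cork pad in the free half of the wooden tray, beside its twin. Leave the jaw open and do not disturb the twin or the other things standing around.

Things in the scene. Friction and masses are not known exactly. Their poses are not given: they have to be found in the camera images.
- vise: Grey steel vise, fixed, 205 x 120 x 155 mm. Origin: underside centre, 52 mm straight below the middle of its bed. The bed (92 wide) is tilted 25 deg: it rises towards the vise's +x and is level along y. It carries two guide ribs 4 mm high, 22 to 29 mm either side of the middle line.
- fixed_lip (a point): Edge of the lip of the fixed jaw at the low end of the bed, on the middle line; axes as the vise. It lies 34 mm down the slope from the bed's middle and 15 mm off the bed; the lip is 7 thick, 50 wide. The face of the fixed jaw under it lies 8.5 mm farther down the slope, so the lip overhangs the holder's foot by 8 mm.
- jaw (a joint): Sliding jaw of the vise, m: 0 shut on the holder, 0.036 open at its hard stop. It slides up the slope, stays where it is left and takes about 8 N to push; it must not be pressed with more than 45 N. Shut, its lip (7 thick, 15 off the bed) overhangs the holder's foot by 8 mm, as the fixed jaw's lip does.
- jaw_pad (a point): Middle of the low-side face of the upright thumb plate on the sliding jaw, the face to push: 40 wide, 22 to 63 mm off the bed; this point 48 off the bed and, jaw shut, 58 mm up the slope from the bed's middle. Axes: x the way the jaw opens (up the slope), z square off the bed. Jaw shut, 32 mm are free between plate and holder body, above the lip.
- holder_mid (a point): The white plaster holder in the vise, 200 g: foot 84 (x) x 40 (y) x 12 mm, on it a body 52 x 40, 46 high in all, 22 mm socket in its top. Fragile: no dropping. Point on its axis, 23 above its underside; z out of its top. It lies on the tilted bed, foot against the fixed jaw; its y sides are free to grip. It lifts out along its z only after sliding 9 to 30 mm up the slope with the jaw open.
- board: Wooden tray, fixed, 130 (x) x 220 (y) x 34 mm, walls, floor and middle divider 6 mm thick. Origin: underside centre. The twin stands on the floor of its +y half. The -y half (middle 53.5 mm from the tray's centre, 118 x 101 mm inside) is free and lined with a flat level cork pad whose top stands anywhere from 8 to 28 mm above the table, differently each time: feel for it.
- twin_mid (a point): A second holder just like the first, standing upright in the +y half of the tray; point 23 mm above its underside.
- seal_stamp: Small hand stamp standing behind the work, 28 x 28 x 82 mm; origin under its foot.
- bottle: Amber dropper bottle, 36 x 35 x 105 mm; origin under its foot.
- spool: Spool of wick, 52 x 101 x 36 mm; origin underside centre.

How it is judged:
By the outcome, as a careful person would: the job done as asked, in the order asked, and still so for the second after the job is handed in, with the robot touching nothing.
It also fails if it takes over 51 s, if anything falls off the work surface, if the arm or the gripper's body presses on something with over 40 N, if the wrist force passes 120 N, or if a joint passes its speed limit or range.

ROBOT

A 7-joint arm with a two-finger parallel gripper is mounted at the origin on a cart in front of the work surface, level with it; the furniture and walls round the work are solid. World frame = base frame: x ahead of the robot, y to its left, z up, the work surface at z = 0. Lengths are in m, angles in rad, forces in N, time in s.
With the tool pointing down it reaches from about 0.4 to 0.85 m from the base axis. Payload 10.4 kg.
Tool frame: the origin (TCP) lies between the finger pads; the fingertips stand 8 mm ahead of it and the grasp point (between the pads) lies 11 mm behind it; z points along the fingers, y is the direction in which the jaws open and shut (so a half turn about z gives the same grasp; the last joint's range is limited). The gripper opens to 85 mm and grips with 20 to 120 N. Pads are 22 mm wide; open, the fingers measure 114 mm over their backs; the gripper's body (76 mm by 85 mm) begins 54 mm behind the grasp point. The pads swing forward as they close: fully open they stand 13 mm farther back than shut.
Start: joints at [-1.16, 0.332, -0.065, 1.46, 0.022, 1.35, -0.088], TCP at [0.263, 0.567, 0.239] pointing down, gripper open.
Joint ranges: [-2.6, 2.6], [-0.5, 2.12], [-1.47, 1.34], [0.16, 2.42], [-1.27, 4.41], [0.06, 2.06], [-2.6, 2.6]. Speed limits (rad/s): [2.22, 2.22, 2.79, 2.79, 3.14, 3.14, 3.14].

INTERFACE

Orientations are given as a unit quaternion [x, y, z, w].
In Python, from workcell import manip, camera, camera_params, trace, place_of gives the robot as it stands. The module is installed in compiled form; this text tells all that it offers.
- The arm moves only by the tool move_arm, never from a script. Its argument "steps" is a list of rows, each an object with "offset": the shift along the tool's x, y, z scaled (see below), a list of three; "delta_rot": the turn, a rotation vector about the tool's x, y, z scaled (see below), a list of three. In form: [{"offset": [dx, dy, dz], "delta_rot": [wx, wy, wz]}, ...]. A call has 1 to 20 rows; each row is the pose to reach, as a shift and turn from the pose commanded when the call began, along the tool's axes at that moment; what a row does not reach only later rows make up. The controller multiplies each number of a shift by 0.15 m and each number of a turn by 90 degrees. A row lasts 1/12 s, in which the tool goes at most 41.7 mm and 7.16 degrees, less where a joint would pass 70% of its speed; a pose out of reach is approached as far as the arm can. A call with a number of a shift or a turn outside -1 to 1 is refused whole. A call with a gripper value outside its range is refused whole. "hand" is the gripper's target within -1 to 1 (fully open at 1, half-way at 0, shut at -1), set as the call begins (left out, the last holds). The fingers move at their own pace and stop on an object; "squeeze" is the grip in N (left out, the last holds). Time passes only in rows, so rows that repeat a pose let the fingers close. It gives the time, the measured TCP pose, the force and the opening at its end, in the units of the state.
- manip.get_obs(): the state, without advancing time (a new reading comes with each control period).
- camera(name): name is "side" or "top" or "wrist"; returns the picture (420x560x3 uint8, red, green, blue); there is no depth.
- camera_params(name): a dict with "fovy" (degrees; the focal length in pixels is half the picture's height over the tangent of half this angle, whatever the lens; pixels are square), "cx", "cy" (the principal point, pixels), "world_from_camera" (4x4, takes a point from camera to world coordinates). Camera axes: x right, y down, z forward; pixel columns grow to the right and rows downward; lengths in m; the calibration is good to about 2 mm. The wrist camera is an equidistant fisheye: a pixel r from the principal point sees the ray r / f radians off the axis. A picture is of the moment at which its call begins: read the wrist's pose just before it. camera_params takes no time and is no camera call; for the wrist camera it gives the pose at the moment of the call.
- manip.hand_in(): hands the job in, once; it reports no verdict.
Trained networks look in the newest picture that a camera, given by its name, has taken for a name from the list of things; names that differ only in an ending like _2 or _b are one class to them, and where a whole thing is asked for, a point or a joint stands for the part that bears it (a point fixed in the world has none). Each returns a list of dicts, best first, with "p" (0 to 1); they miss things now and then, are a little off and sometimes report something else, mostly with a low value. They report only what shows in the picture. A call takes as long as a camera call.
- trace(camera, label): "mask" (420x560 bool, what is visible of it) and "extent" ([left, top, right, bottom] in pixels, round what is visible of it).
- place_of(camera, label): "uv" ([column, row] in pixels: a listed point, or the origin of a listed thing).
The state is a dict: "clock": time; "joint_pos": joint angles; "joint_velocities": joint speeds; "tau": joint torques, N m; "position": TCP position; "ee_rot": TCP orientation; "ft_force": force on the tool from outside, world axes, zero at the start; "torque": the same for the moment, N m; "grip_width": opening from 0.0 (shut) to 1.0 (fully open).
Only numpy, scipy, OpenCV 4.12 (cv2) and the standard library are available. Lean on these libraries where they do the work, as an engineer would, in place of code of your own. Each camera call takes 0.05 s, during which the arm holds its last target.

## Working session

There is one attempt and no reset: what is moved stays moved. The work goes in short steps, Python scripts to look and compute and a tool call to move; the robot and the scene stay as the last step left them, time stands still between calls to the robot, and variables do not carry over. Pictures are saved under pics/ and viewed, and the job is handed in when it is done.

Besides the shell and the picture viewer there is one more tool, called after "Emit:" by a JSON object that holds its "method" and its "body", one argument or row to a line. move_arm: Moves the arm, as the interface text tells. Its arguments: {"type":"object","properties":{"steps":{"type":"array"},"hand":{"type":"number"},"squeeze":{"type":"number"}},"required":["steps"]}

```bash
mkdir -p pics; cat > h.py <<'E'
import numpy as np,cv2
from workcell import manip,camera,camera_params,trace,place_of
from scipy.spatial.transform import Rotation as R
def ray(name,uv,P=None):
    P=P or camera_params(name); f=210/np.tan(np.radians(P['fovy']/2))
    d=np.array([uv[0]-P['cx'],uv[1]-P['cy']]); T=np.array(P['world_from_camera'])
    if name=='wrist':
        r=np.hypot(*d); th=r/f; v=np.array([*(d/max(r,1e-9)*np.sin(th)),np.cos(th)])
    else: v=np.array([d[0]/f,d[1]/f,1]); v/=np.linalg.norm(v)
    return T[:3,3],T[:3,:3]@v
def proj(name,p,P=None):
    P=P or camera_params(name); f=210/np.tan(np.radians(P['fovy']/2)); T=np.array(P['world_from_camera'])
    c=T[:3,:3].T@(np.array(p)-T[:3,3])
    if name=='wrist':
        th=np.arctan2(np.hypot(c[0],c[1]),c[2]); k=f*th/max(np.hypot(c[0],c[1]),1e-9); return np.array([P['cx']+k*c[0],P['cy']+k*c[1]])
    return np.array([P['cx']+f*c[0]/c[2],P['cy']+f*c[1]/c[2]])
def tri(rs):
    A=0;b=0
    for o,d in rs:
        M=np.eye(3)-np.outer(d,d);A=A+M;b=b+M@o
    x=np.linalg.solve(A,b); return x,[np.linalg.norm((np.eye(3)-np.outer(d,d))@(x-o)) for o,d in rs]
E
python3 - <<'E'
from h import *
for c in ['side','top','wrist']:
    im=camera(c); cv2.imwrite(f'pics/{c}0.png',im[:,:,::-1]); P=camera_params(c); print(c,P['fovy'],np.round(P['world_from_camera'],3).tolist())
    for n in ['vise','fixed_lip','jaw_pad','holder_mid','board','twin_mid','seal_stamp','bottle','spool']:
        print(n,[(np.round(q['uv'],1).tolist(),round(q['p'],2)) for q in place_of(c,n)][:3])
print(manip.get_obs())
E
```

```text
side 56.20755300567459 [[0.841, -0.251, 0.48, 0.179], [-0.542, -0.395, 0.742, -0.567], [0.003, -0.883, -0.469, 0.506], [0.0, 0.0, 0.0, 1.0]]
vise [([289.3, 335.1], 0.6)]
fixed_lip [([267.9, 322.1], 0.84), ([299.0, 262.9], 0.69), ([210.1, 236.2], 0.22)]
jaw_pad [([306.4, 277.7], 0.66)]
holder_mid [([282.8, 307.6], 0.61)]
board [([204.7, 237.8], 0.93)]
twin_mid [([197.6, 216.5], 0.97)]
seal_stamp [([292.6, 230.5], 0.75)]
bottle [([332.6, 247.6], 0.6)]
spool [([300.4, 263.7], 0.84)]
top 50.04400706167969 [[-0.018, -0.989, 0.148, 0.436], [-1.0, 0.017, -0.01, 0.068], [0.007, -0.148, -0.989, 1.116], [0.0, 0.0, 0.0, 1.0]]
vise [([354.6, 270.3], 0.84)]
fixed_lip [([353.6, 284.1], 0.79)]
jaw_pad [([372.0, 254.6], 0.82)]
holder_mid [([364.3, 272.1], 0.91)]
board [([201.3, 265.9], 0.79)]
twin_mid []
seal_stamp [([235.7, 188.1], 0.61)]
bottle [([278.2, 170.6], 0.5)]
spool [([280.7, 213.8], 0.72)]
wrist 65.70646984690485 [[0.421, 0.865, 0.275, 0.192], [0.907, -0.401, -0.127, 0.6], [0.0, 0.302, -0.953, 0.373], [0.0, 0.0, 0.0, 1.0]]
vise [([33.8, 389.7], 0.75)]
fixed_lip []
jaw_pad []
holder_mid [([13.5, 404.2], 0.82), ([9.9, 389.7], 0.45)]
board []
twin_mid []
seal_stamp []
bottle []
spool [([11.4, 407.2], 0.23)]
{'clock': 1.5, 'joint_pos': array([-1.15956466,  0.33218904, -0.06470071,  1.46012443,  0.0216299 ,
        1.34990156, -0.08849204]), 'joint_velocities': array([-0.00065066, -0.00057674, -0.00052426,  0.00092287, -0.00042696,
       -0.00077652, -0.00059065]), 'tau': array([ 1.56641004e-04, -6.25219274e+01,  4.89742414e-02, -3.91829932e+01,
        1.64294924e-02,  1.81174073e-03, -1.59843671e-05]), 'position': array([0.26271603, 0.56711352, 0.2393327 ]), 'ee_rot': array([2.15209514e-01, 9.76567900e-01, 3.49099085e-05, 1.35842779e-05]), 'ft_force': array([0.11378263, 0.35747444, 0.67225166]), 'torque': array([ 0.00816963,  0.03251947, -0.01517206]), 'grip_width': 0.9990644417469593}
```

View pics/side0.png

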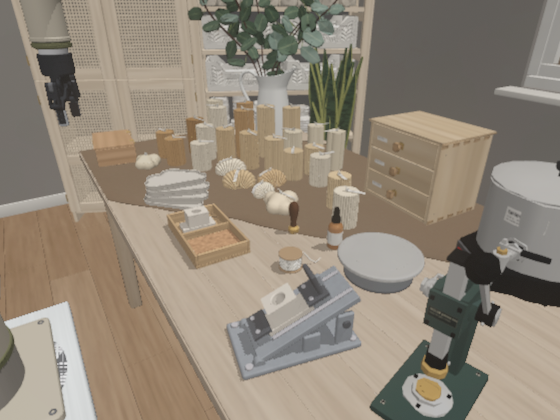

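View pics/top0.png

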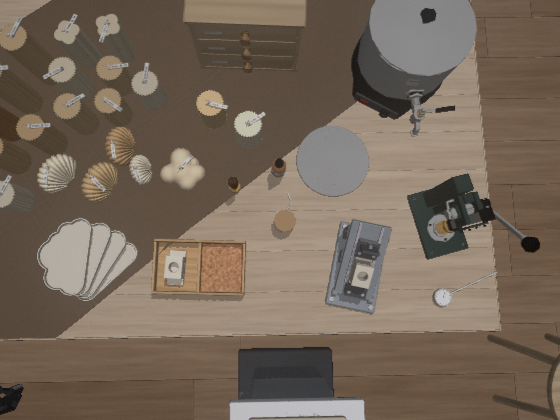

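```bash
python3 - <<'E'
from h import *
S=dict(vise=(289.3,335.1),fixed_lip=(267.9,322.1),jaw_pad=(306.4,277.7),holder_mid=(282.8,307.6),board=(204.7,237.8),seal=(292.6,230.5),bottle=(332.6,247.6),spool=(300.4,263.7))
T=dict(vise=(354.6,270.3),fixed_lip=(353.6,284.1),jaw_pad=(372,254.6),holder_mid=(364.3,272.1),board=(201.3,265.9),seal=(235.7,188.1),bottle=(278.2,170.6),spool=(280.7,213.8))
for k in S:
    x,e=tri([ray('side',S[k]),ray('top',T[k])]); print(k,x.round(4),np.round(e,4))
E
```

```text
vise [ 0.4553 -0.152   0.0058] [0.0033 0.0033]
fixed_lip [ 0.4216 -0.1401  0.0433] [0.0022 0.0022]
jaw_pad [ 0.4829 -0.1657  0.1261] [0.0015 0.0015]
holder_mid [ 0.4449 -0.1574  0.0768] [0.0022 0.0022]
board [0.4663 0.2265 0.0035] [0.0038 0.0038]
seal [0.6624 0.1395 0.0051] [0.0002 0.0002]
bottle [ 0.7065  0.0321 -0.0026] [0.0015 0.0015]
spool [ 0.6009  0.025  -0.006 ] [0.0045 0.0045]
```

```bash
cat >> h.py <<'E'
s25,c25=np.sin(np.radians(25)),np.cos(np.radians(25))
u=np.array([c25,0,s25]);n=np.array([-s25,0,c25]);bm=np.array([0,0,.052]);yy=np.array([0,1.,0])
def B(a,b,c): return bm+a*u+b*yy+c*n   # bed coords
def V(pose,p):
    x,y,t=pose[:3]; return np.array([x+np.cos(t)*p[0]-np.sin(t)*p[1],y+np.sin(t)*p[0]+np.cos(t)*p[1],p[2]])
E
python3 - <<'E'
from h import *
from scipy.optimize import least_squares
S=dict(vise=(289.3,335.1),fixed_lip=(267.9,322.1),jaw_pad=(306.4,277.7),holder_mid=(282.8,307.6))
T=dict(vise=(354.6,270.3),fixed_lip=(353.6,284.1),jaw_pad=(372,254.6),holder_mid=(364.3,272.1))
M=dict(vise=np.zeros(3),fixed_lip=B(-.034,0,.015),jaw_pad=B(.058,0,.048),holder_mid=B(-.0005,0,.023))
Ps={c:camera_params(c) for c in('side','top')}
def res(p): return np.concatenate([np.concatenate([proj('side',V(p,M[k]),Ps['side'])-S[k],proj('top',V(p,M[k]),Ps['top'])-T[k]]) for k in M])
r=least_squares(res,[.455,-.15,-.2],loss='soft_l1');print(r.x,np.degrees(r.x[2]),r.fun.round(1))
p=r.x
def draw(c,box,k,fn):
    P=Ps[c];im=cv2.imread(f'pics/{c}0.png');a,b,w,h=box
    im=cv2.resize(im[b:b+h,a:a+w],None,fx=k,fy=k,interpolation=cv2.INTER_CUBIC)
    raw=im.copy()
    def poly(pts,col):
        q=np.array([(proj(c,x,P)-[a,b]+.5)*k for x in pts]).astype(int);cv2.polylines(im,[q],True,col,1,cv2.LINE_AA)
    def rect(a0,a1,b0,b1,cc,col): poly([V(p,B(x,y,cc)) for x,y in((a0,b0),(a1,b0),(a1,b1),(a0,b1))],col)
    poly([V(p,np.array([x,y,0])) for x,y in((-.1025,-.06),(.1025,-.06),(.1025,.06),(-.1025,.06))],(0,255,0))
    rect(-.0265,.0255,-.02,.02,.046,(0,0,255))
    rect(-.034,-.034,-.025,.025,.015,(255,0,0))
    rect(-.0425,.0415,-.02,.02,.012,(255,0,255))
    poly([V(p,B(.058,y,z)) for y,z in((-.02,.022),(.02,.022),(.02,.063),(-.02,.063))],(0,255,255))
    cv2.imwrite(fn,np.hstack([raw,im]) if c=='top' else np.hstack([raw,im]))
draw('top',(310,210,95,115),4,'pics/topfit.png');draw('side',(220,255,150,120),2.6,'pics/sidefit.png')
E
```

```text
[ 0.45562482 -0.15438403 -0.22399808] -12.834144605642049 [-1.   3.6  1.1 -1.3 -0.7 -0.8  3.6  0.1  1.4  0.7 -3.  -1.1 -0.  -0.2
 -3.1  0.6]
```

View pics/topfit.png

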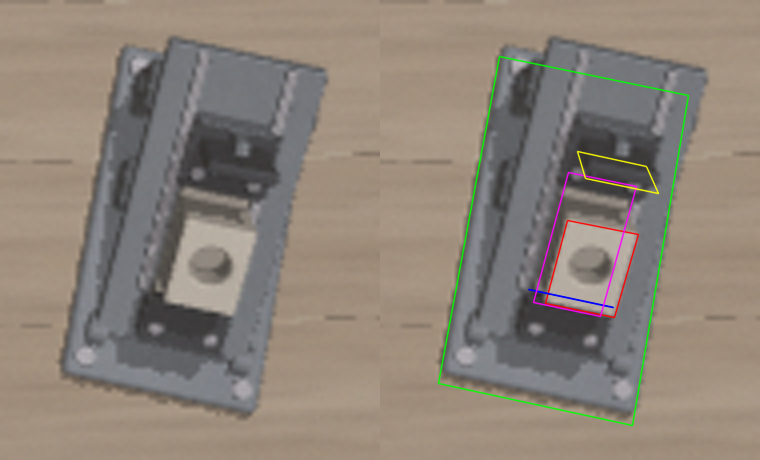

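View pics/sidefit.png

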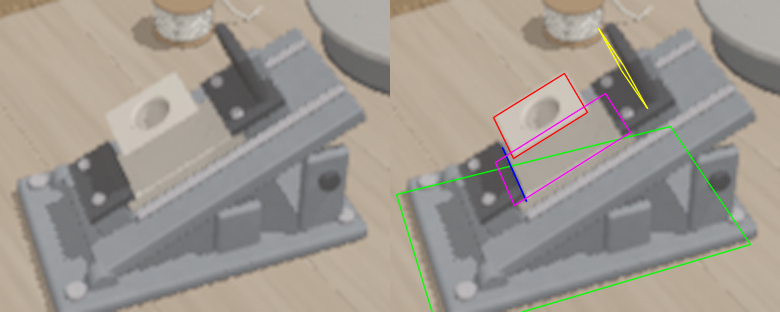

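```bash
cat >> h.py <<'E'
import json,os
def cmd():
    if os.path.exists('cmd.json'):
        d=json.load(open('cmd.json')); return np.array(d['p']),R.from_quat(d['q'])
    o=manip.get_obs(); return o['position'],R.from_quat(o['ee_rot'])
def save(p,r): json.dump(dict(p=list(map(float,p)),q=list(map(float,r.as_quat()))),open('cmd.json','w'))
def down(yaw,tilt=0):
    # tool y at world yaw from +y; tilt about y: tool z leans to +x (vise frame)
    Rz=R.from_euler('z',yaw); z=Rz.apply([np.sin(tilt),0,-np.cos(tilt)]); y=Rz.apply([0,1,0]); return R.from_matrix(np.stack([np.cross(y,z),y,z],1))
def plan(*wps):
    "wps: (pos,R); prints rows; saves the last as commanded"
    p0,r0=cmd()
    for p,r in wps:
        o=(r0.inv().apply(np.array(p)-p0)/.15).round(3); w=((r0.inv()*r).as_rotvec()/(np.pi/2)).round(3)
        print(json.dumps(dict(offset=o.tolist(),delta_rot=w.tolist())), 'rows>=',round(np.linalg.norm(o)*.15/.0417,1),round(np.linalg.norm(w)*90/7.16,1))
    save(p0+r0.apply(o*.15),r0*R.from_rotvec(w*np.pi/2))
def st():
    o=manip.get_obs();p,r=cmd();print('t',round(o['clock'],2),'p',o['position'].round(4),'err mm',((o['position']-p)*1e3).round(1),'rot err',np.degrees((r.inv()*R.from_quat(o['ee_rot'])).magnitude()).round(2),'F',o['ft_force'].round(1),'grip',round(o['grip_width'],3))
E
python3 - <<'E'
from h import *
p,r=cmd();save(p,r)
plan((np.array([.47,.19,.30]),down(0)))
E
```

```text
{"offset": [-2.311, -1.7, -0.405], "delta_rot": [0.0, 0.0, -0.276]} rows>= 10.4 3.5
```

Emit:
{"method": "move_arm", "body": {
  "steps": [
    {"offset":[-0.77,-0.567,-0.135],"delta_rot":[0,0,0]},
    {"offset":[-0.77,-0.567,-0.135],"delta_rot":[0,0,0]},
    {"offset":[-0.77,-0.567,-0.135],"delta_rot":[0,0,0]},
    {"offset":[-0.77,-0.567,-0.135],"delta_rot":[0,0,0]}
  ],
  "hand": -1,
  "squeeze": 25
}}

```text
clock: 1.83
position: [0.3352, 0.4371, 0.2606]
ee_rot: [0.218, 0.976, 0.0, 0.001]
ft_force: [0.6, -0.2, 0.2]
grip_width: 0.457
```

Emit:
{"method": "move_arm", "body": {
  "steps": [
    {"offset":[-0.77,-0.567,-0.135],"delta_rot":[0,0,0]},
    {"offset":[-0.77,-0.567,-0.135],"delta_rot":[0,0,0]},
    {"offset":[-0.77,-0.567,-0.135],"delta_rot":[0,0,0]},
    {"offset":[-0.77,-0.567,-0.135],"delta_rot":[0,0,0]}
  ]
}}

```text
clock: 2.17
position: [0.4037, 0.3108, 0.281]
ee_rot: [0.218, 0.976, 0.0, 0.001]
ft_force: [1.4, 0.3, 0.3]
grip_width: 0.0
```

Emit:
{"method": "move_arm", "body": {
  "steps": [
    {"offset":[-0.77,-0.567,-0.135],"delta_rot":[0,0,-0.276]},
    {"offset":[-0.77,-0.567,-0.135],"delta_rot":[0,0,-0.276]},
    {"offset":[-0.77,-0.567,-0.135],"delta_rot":[0,0,-0.276]},
    {"offset":[-0.77,-0.567,-0.135],"delta_rot":[0,0,-0.276]},
    {"offset":[-0.77,-0.567,-0.135],"delta_rot":[0,0,-0.276]},
    {"offset":[-0.77,-0.567,-0.135],"delta_rot":[0,0,-0.276]}
  ]
}}

```text
clock: 2.67
position: [0.4708, 0.1881, 0.3005]
ee_rot: [0.002, 1.0, 0.0, 0.0]
ft_force: [0.1, 0.4, 0.0]
grip_width: 0.003
```

```bash
python3 - <<'E'
from h import *
st()
P=camera_params('wrist');im=camera('wrist'); cv2.imwrite('pics/w1.png',im[:,:,::-1]);
json.dump({k:np.array(v).tolist() for k,v in P.items()},open('w1.json','w'))
for n in ['board','twin_mid','holder_mid','vise','jaw_pad']:
    print(n,[(np.round(q['uv'],1).tolist(),round(q['p'],2)) for q in place_of('wrist',n)][:3])
st()
E
```

```text
t 2.67 p [0.4708 0.1881 0.3005] err mm [ 0.7 -1.9  0.5] rot err 0.25 F [0.1 0.4 0. ] grip 0.003
board [([303.9, 164.1], 0.8)]
twin_mid [([352.4, 167.9], 0.69)]
holder_mid [([65.3, 164.5], 0.73), ([32.7, 169.6], 0.58)]
vise [([62.2, 168.2], 0.78)]
jaw_pad [([9.2, 208.1], 0.6)]
t 2.97 p [0.4693 0.191  0.2999] err mm [-0.7  1.  -0.2] rot err 0.09 F [ 0.1  0.6 -0.9] grip -0.002
```

View pics/w1.png

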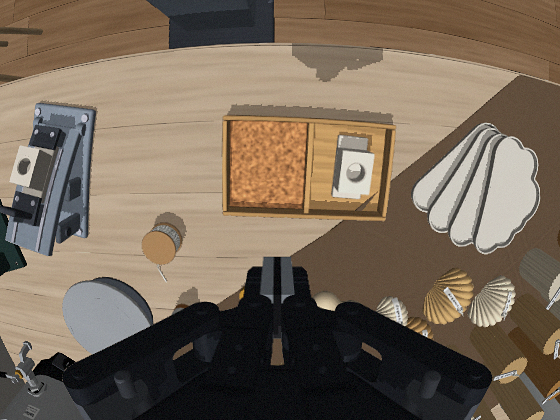

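```bash
python3 - <<'E'
from h import *
P=json.load(open('w1.json'))
im=cv2.imread('pics/w1.png');cv2.imwrite('pics/w1t.png',cv2.resize(im[95:235,205:410],None,fx=3.8,fy=3.8,interpolation=cv2.INTER_CUBIC))
for uv in [(223,116),(395,125.5),(386,220),(221,212)]:
    o,d=ray('wrist',uv,P);print(uv,(o+d*(.034-o[2])/d[2]).round(4))
o,d=ray('wrist',(352.4,167.9),P);print('twin',(o+d*(.029-o[2])/d[2]).round(4))
im=cv2.imread('pics/top0.png');cv2.imwrite('pics/t0t.png',cv2.resize(im[230:305,143:255],None,fx=6,fy=6,interpolation=cv2.INTER_CUBIC))
E
```

```text
(223, 116) [0.3986 0.1237 0.034 ]
(395, 125.5) [0.4076 0.34   0.034 ]
(386, 220) [0.5347 0.3371 0.034 ]
(221, 212) [0.522 0.116 0.034]
twin [0.465  0.2864 0.029 ]
```

View pics/w1t.png

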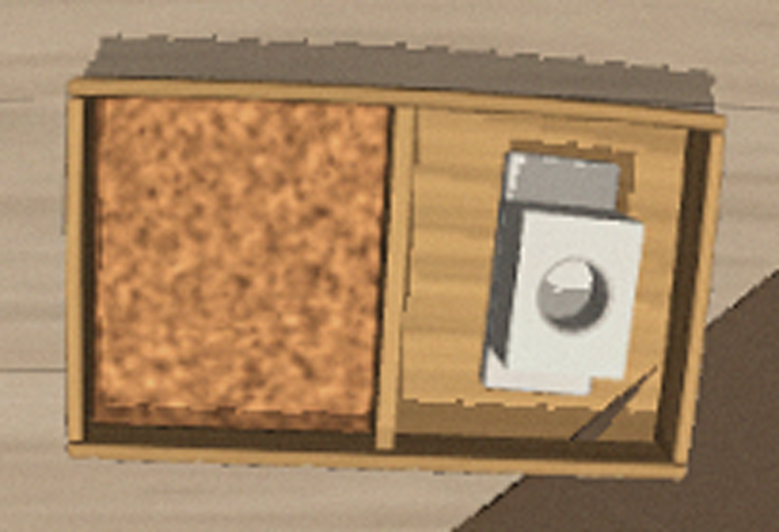

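View pics/t0t.png

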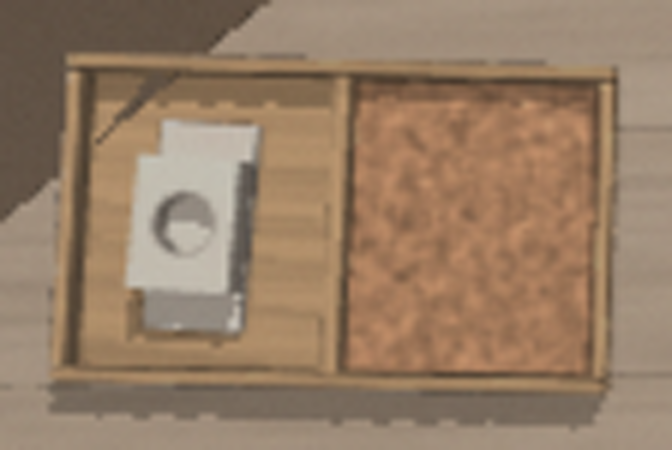

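```bash
python3 - <<'E'
from h import *
from scipy.optimize import least_squares
P=json.load(open('w1.json'));Pt=camera_params('top')
W=[(205+x/3.8,95+y/3.8) for x,y in((68,80),(723,115),(685,478),(68,457))]
T=[(143+x/6,230+y/6) for x,y in((605,389),(52,379),(68,55),(616,69))]
C=[np.array([x,y,.034]) for x,y in((-.065,-.11),(-.065,.11),(.065,.11),(.065,-.11))]
def mk(nm,Pc,I): return lambda p: np.concatenate([proj(nm,V(p,c),Pc)-i for c,i in zip(C,I)])
fw,ft=mk('wrist',P,W),mk('top',Pt,T)
for f in (fw,ft,lambda p:np.concatenate([fw(p)*1.,ft(p)])):
    r=least_squares(f,[.466,.226,0]);print(r.x[:2].round(4),np.degrees(r.x[2]).round(2),r.fun.round(1))
print('cork mid',V(r.x,np.array([0,-.0535,.02])))
E
```

```text
[0.4672 0.2297] -2.3 [-0.9 -0.6  1.4 -0.4  0.5  0.5 -0.8  0.9]
[0.4666 0.2266] -2.21 [ 0.4  0.7 -0.5  0.5  0.  -0.4  0.1 -0.8]
[0.467  0.2289] -2.28 [-1.6 -0.7  0.8 -0.6  0.   0.4 -1.3  0.8 -0.6  0.6 -1.6  0.2 -0.9 -0.7
 -0.8 -0.9]
cork mid [0.46491492 0.17547083 0.02      ]
```

```bash
python3 - <<'E'
from h import *
vp=[.4575,-.1544,-.224]
tgt=V(vp,B(.042,0,.15));print(tgt)
p,r=cmd(); 
# keep vertical until last
for f in (.5,1.):
    q=p+(tgt-p)*f
    print(q)
d=(tgt-p); print(d, r.inv().apply(d)/.15)
E
```

```text
[ 0.43280496 -0.1487739   0.20569614]
[0.45143658 0.02062399 0.25288197]
[ 0.43280496 -0.1487739   0.20569614]
[-0.03726324 -0.33879577 -0.09437168] [ 0.24783126 -2.25874544  0.6289934 ]
```

Emit:
{"method": "move_arm", "body": {
  "steps": [
    {"offset":[0,-1,0.1],"delta_rot":[0,0,0]},
    {"offset":[0,-1,0.1],"delta_rot":[0,0,0]},
    {"offset":[0,-1,0.1],"delta_rot":[0,0,0]},
    {"offset":[0,-1,0.1],"delta_rot":[0,0,0]}
  ]
}}

```text
clock: 3.3
position: [0.4694, 0.0363, 0.2848]
ee_rot: [0.001, 1.0, -0.0, -0.0]
ft_force: [1.0, -0.1, 0.3]
grip_width: 0.001
```

Emit:
{"method": "move_arm", "body": {
  "steps": [
    {"offset":[0.1,-1,0.1],"delta_rot":[0,0,0]},
    {"offset":[0.1,-1,0.1],"delta_rot":[0,0,0]},
    {"offset":[0.1,-1,0.1],"delta_rot":[0,0,0]},
    {"offset":[0.1,-1,0.1],"delta_rot":[0,0,0]}
  ]
}}

```text
clock: 3.63
position: [0.4538, -0.1136, 0.2699]
ee_rot: [0.001, 1.0, -0.0, 0.0]
ft_force: [0.1, -0.6, -0.4]
grip_width: 0.003
```

```bash
python3 - <<'E'
from h import *
p,r=cmd(); p=p+r.apply(np.array([.1,-2,.2])*.15); save(p,r); st()
vp=[.4575,-.1544,-.224]
plan((V(vp,B(.042,0,.15)),down(vp[2],np.radians(25))))
E
```

```text
t 3.63 p [ 0.4538 -0.1136  0.2699] err mm [-1.2 -3.6 -0.2] rot err 0.16 F [ 0.1 -0.6 -0.4] grip 0.003
{"offset": [0.148, -0.259, 0.429], "delta_rot": [0.031, -0.277, 0.14]} rows>= 1.9 3.9
```

Emit:
{"method": "move_arm", "body": {
  "steps": [
    {"offset":[0.148,-0.259,0.429],"delta_rot":[0.031,-0.277,0.14]},
    {"offset":[0.148,-0.259,0.429],"delta_rot":[0.031,-0.277,0.14]},
    {"offset":[0.148,-0.259,0.429],"delta_rot":[0.031,-0.277,0.14]},
    {"offset":[0.148,-0.259,0.429],"delta_rot":[0.031,-0.277,0.14]},
    {"offset":[0.148,-0.259,0.429],"delta_rot":[0.031,-0.277,0.14]},
    {"offset":[0.148,-0.259,0.429],"delta_rot":[0.031,-0.277,0.14]},
    {"offset":[0.148,-0.259,0.429],"delta_rot":[0.031,-0.277,0.14]},
    {"offset":[0.148,-0.259,0.429],"delta_rot":[0.031,-0.277,0.14]}
  ]
}}

```text
clock: 4.3
position: [0.4337, -0.1489, 0.2067]
ee_rot: [0.108, 0.97, -0.024, 0.215]
ft_force: [0.5, 0.3, -0.1]
grip_width: -0.002
```

```bash
python3 - <<'E'
from h import *
st()
P=camera_params('wrist');im=camera('wrist'); cv2.imwrite('pics/w2.png',im[:,:,::-1]);
json.dump({k:np.array(v).tolist() for k,v in P.items()},open('w2.json','w'))
for n in ['holder_mid','vise','jaw_pad','fixed_lip']:
    print(n,[(np.round(q['uv'],1).tolist(),round(q['p'],2)) for q in place_of('wrist',n)][:3])
st(); print(manip.get_obs()['joint_pos'].round(2))
E
```

```text
t 4.3 p [ 0.4337 -0.1489  0.2067] err mm [ 1.  -0.1  1. ] rot err 0.08 F [ 0.5  0.3 -0.1] grip -0.002
holder_mid [([277.2, 150.1], 0.82)]
vise [([280.1, 121.5], 0.9)]
jaw_pad [([277.2, 231.1], 0.79)]
fixed_lip [([276.1, 108.9], 0.56)]
t 4.55 p [ 0.433  -0.1488  0.2057] err mm [ 0.2 -0.   0. ] rot err 0.06 F [-0.   1.2  0.4] grip 0.003
[-0.28 -0.41  0.42  2.28  0.27  0.82  1.34]
```

View pics/w2.png

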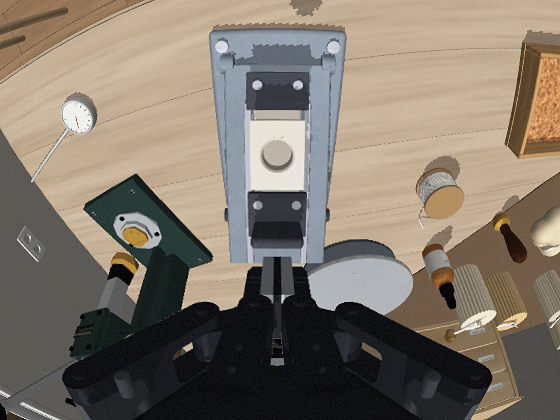

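```bash
python3 - <<'E'
from h import *
from scipy.optimize import least_squares
P=json.load(open('w2.json'))
M=dict(vise=np.zeros(3),fixed_lip=B(-.034,0,.015),jaw_pad=B(.058,0,.048),holder_mid=B(-.0005,0,.023))
I=dict(vise=(280.1,121.5),fixed_lip=(276.1,108.9),jaw_pad=(277.2,231.1),holder_mid=(277.2,150.1))
r=least_squares(lambda p:np.concatenate([proj('wrist',V(p,M[k]),P)-I[k] for k in M]),[.4575,-.154,-.22]);print(r.x,r.fun.round(1))
im=cv2.imread('pics/w2.png');a,b,w,h,k=195,15,165,255,3.0 if 0 else 2.3
crop=cv2.resize(im[b:b+h,a:a+w],None,fx=k,fy=k,interpolation=cv2.INTER_CUBIC);raw=crop.copy()
p=[.4575,-.1544,-.224]
def poly(pts,col):
    q=np.array([(proj('wrist',x,P)-[a,b]+.5)*k for x in pts]).astype(int);cv2.polylines(crop,[q],True,col,1,cv2.LINE_AA);print(q.tolist())
def rect(a0,a1,b0,b1,cc,col): poly([V(p,B(x,y,cc)) for x,y in((a0,b0),(a1,b0),(a1,b1),(a0,b1))],col)
poly([V(p,np.array([x,y,0])) for x,y in((-.1025,-.06),(.1025,-.06),(.1025,.06),(-.1025,.06))],(0,255,0))
rect(-.0265,.0255,-.02,.02,.046,(0,0,255));rect(-.034,-.034,-.025,.025,.015,(255,0,0))
poly([V(p,B(.058,y,z)) for y,z in((-.02,.022),(.02,.022),(.02,.063),(-.02,.063))],(0,255,255))
cv2.imwrite('pics/w2fit.png',np.hstack([raw,crop]))
E
```

```text
[ 0.45545475 -0.15256598 -0.20932488] [-2.7 -0.3  0.9  0.3  1.  -0.8  0.2  0.6]
[[31, 24], [73, 426], [302, 427], [344, 24]]
[[123, 248], [126, 406], [247, 406], [250, 248]]
[[117, 224], [117, 224], [257, 224], [257, 224]]
[[133, 475], [240, 475], [249, 518], [124, 518]]
```

View pics/w2fit.png

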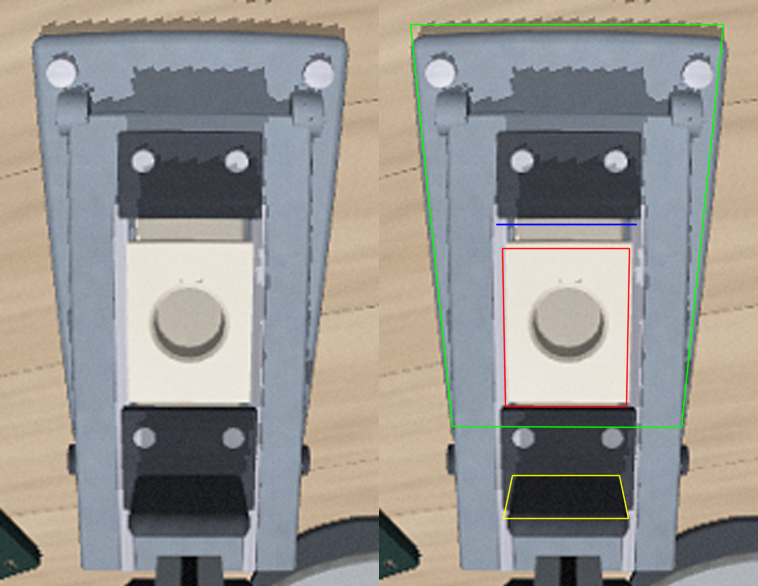

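```bash
python3 - <<'E'
from h import *
vp=[.4565,-.1534,-.22]
plan((V(vp,B(.042,0,.05)),down(vp[2],np.radians(25))))
E
```

```text
{"offset": [0.008, 0.006, 0.663], "delta_rot": [-0.001, 0.0, -0.002]} rows>= 2.4 0.0
```

Emit:
{"method": "move_arm", "body": {
  "steps": [
    {"offset":[0.008,0.006,0.15],"delta_rot":[-0.001,0,-0.002]},
    {"offset":[0.008,0.006,0.3],"delta_rot":[-0.001,0,-0.002]},
    {"offset":[0.008,0.006,0.42],"delta_rot":[-0.001,0,-0.002]},
    {"offset":[0.008,0.006,0.52],"delta_rot":[-0.001,0,-0.002]},
    {"offset":[0.008,0.006,0.6],"delta_rot":[-0.001,0,-0.002]},
    {"offset":[0.008,0.006,0.663],"delta_rot":[-0.001,0,-0.002]},
    {"offset":[0.008,0.006,0.663],"delta_rot":[-0.001,0,-0.002]},
    {"offset":[0.008,0.006,0.663],"delta_rot":[-0.001,0,-0.002]}
  ]
}}

```text
clock: 5.22
position: [0.4726, -0.1571, 0.1148]
ee_rot: [0.107, 0.97, -0.024, 0.215]
ft_force: [0.2, 0.5, 0.6]
grip_width: -0.002
```

```bash
python3 - <<'E'
from h import *
st()
for c in ('side','wrist'): cv2.imwrite(f'pics/{c}3.png',camera(c)[:,:,::-1])
a=cv2.imread('pics/side3.png')[240:375,220:370];b=cv2.imread('pics/wrist3.png')[100:300,180:380]
cv2.imwrite('pics/c3.png',np.hstack([cv2.resize(a,(440,400)),cv2.resize(b,(360,400))]))
print(manip.get_obs()['joint_pos'].round(2))
E
```

```text
t 5.22 p [ 0.4726 -0.1571  0.1148] err mm [-0.4 -0.1 -0.3] rot err 0.1 F [0.2 0.5 0.6] grip -0.002
[-0.36 -0.16  0.57  2.32  0.17  0.53  1.45]
```

View pics/c3.png

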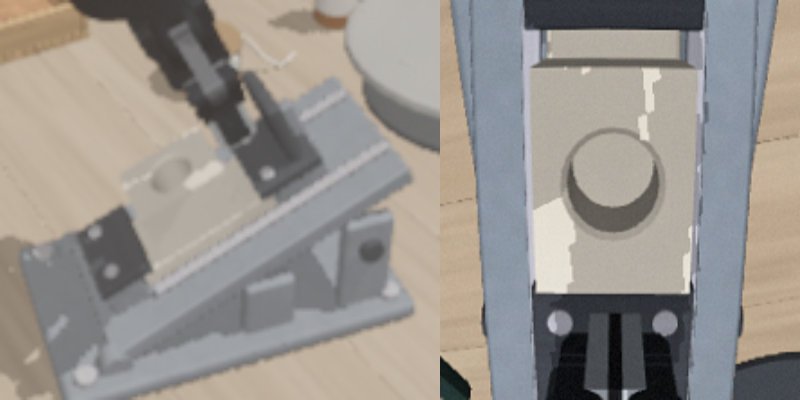

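Emit:
{"method": "move_arm", "body": {
  "steps": [
    {"offset":[-0.01,0,0],"delta_rot":[0,0,0]},
    {"offset":[-0.02,0,0],"delta_rot":[0,0,0]},
    {"offset":[-0.03,0,0],"delta_rot":[0,0,0]},
    {"offset":[-0.04,0,0],"delta_rot":[0,0,0]},
    {"offset":[-0.05,0,0],"delta_rot":[0,0,0]},
    {"offset":[-0.06,0,0],"delta_rot":[0,0,0]},
    {"offset":[-0.07,0,0],"delta_rot":[0,0,0]}
  ]
}}

```text
clock: 5.9
position: [0.4801, -0.1589, 0.1181]
ee_rot: [0.108, 0.971, -0.024, 0.213]
ft_force: [-9.5, 2.6, 2.7]
grip_width: -0.004
```

Emit:
{"method": "move_arm", "body": {
  "steps": [
    {"offset":[-0.012,0,0],"delta_rot":[0,0,0]},
    {"offset":[-0.024,0,0],"delta_rot":[0,0,0]},
    {"offset":[-0.036,0,0],"delta_rot":[0,0,0]},
    {"offset":[-0.048,0,0],"delta_rot":[0,0,0]},
    {"offset":[-0.06,0,0],"delta_rot":[0,0,0]},
    {"offset":[-0.072,0,0],"delta_rot":[0,0,0]},
    {"offset":[-0.084,0,0],"delta_rot":[0,0,0]},
    {"offset":[-0.096,0,0],"delta_rot":[0,0,0]},
    {"offset":[-0.108,0,0],"delta_rot":[0,0,0]},
    {"offset":[-0.12,0,0],"delta_rot":[0,0,0]}
  ]
}}

```text
clock: 6.73
position: [0.496, -0.1625, 0.1256]
ee_rot: [0.108, 0.971, -0.024, 0.213]
ft_force: [-9.7, 1.5, 1.9]
grip_width: 0.001
```

```bash
python3 - <<'E'
from h import *
p,r=cmd(); save(p+r.apply([-.19*.15,0,0]),r); st()
vp=[.4565,-.1534,-.22]
o=manip.get_obs()['position'];
t=vp[2];d=o-[vp[0],vp[1],0];l=R.from_euler('z',-t).apply(d)-bm;print('a,b,c',l@u,l[1],l@n)
E
```

```text
t 6.73 p [ 0.496  -0.1625  0.1256] err mm [-2.2  0.1 -1.5] rot err 0.28 F [-9.7  1.5  1.9] grip 0.001
a,b,c 0.06784431276731986 -0.0002913655576115477 0.04961156770808513
```

Emit:
{"method": "move_arm", "body": {
  "steps": [
    {"offset":[-0.012,0,0],"delta_rot":[0,0,0]},
    {"offset":[-0.024,0,0],"delta_rot":[0,0,0]},
    {"offset":[-0.036,0,0],"delta_rot":[0,0,0]},
    {"offset":[-0.046,0,0],"delta_rot":[0,0,0]},
    {"offset":[-0.056,0,0],"delta_rot":[0,0,0]},
    {"offset":[-0.064,0,0],"delta_rot":[0,0,0]},
    {"offset":[-0.07,0,0],"delta_rot":[0,0,0]}
  ]
}}

```text
clock: 7.32
position: [0.5054, -0.1647, 0.1301]
ee_rot: [0.108, 0.971, -0.024, 0.213]
ft_force: [-9.3, 1.2, 2.2]
grip_width: 0.0
```

Emit:
{"method": "move_arm", "body": {
  "steps": [
    {"offset":[-0.005,0,0],"delta_rot":[0,0,0]},
    {"offset":[-0.01,0,0],"delta_rot":[0,0,0]},
    {"offset":[-0.015,0,0],"delta_rot":[0,0,0]},
    {"offset":[-0.02,0,0],"delta_rot":[0,0,0]}
  ]
}}

```text
clock: 7.65
position: [0.5079, -0.1652, 0.1314]
ee_rot: [0.108, 0.971, -0.024, 0.213]
ft_force: [-10.2, 1.5, 1.8]
grip_width: 0.001
```

Emit:
{"method": "move_arm", "body": {
  "steps": [
    {"offset":[-0.004,0,0],"delta_rot":[0,0,0]},
    {"offset":[-0.008,0,0],"delta_rot":[0,0,0]},
    {"offset":[-0.012,0,0],"delta_rot":[0,0,0]}
  ]
}}

```text
clock: 7.9
position: [0.5096, -0.1656, 0.1321]
ee_rot: [0.108, 0.971, -0.024, 0.213]
ft_force: [-9.8, 0.8, 0.9]
grip_width: 0.001
```

Emit:
{"method": "move_arm", "body": {
  "steps": [
    {"offset":[-0.004,0,0],"delta_rot":[0,0,0]},
    {"offset":[-0.008,0,0],"delta_rot":[0,0,0]}
  ]
}}

```text
clock: 8.07
position: [0.5098, -0.1657, 0.132]
ee_rot: [0.108, 0.971, -0.023, 0.212]
ft_force: [-16.0, 3.1, 2.8]
grip_width: 0.004
```

Emit:
{"method": "move_arm", "body": {
  "steps": [
    {"offset":[-0.005,0,0],"delta_rot":[0,0,0]},
    {"offset":[-0.005,0,0],"delta_rot":[0,0,0]}
  ]
}}

```text
clock: 8.23
position: [0.5099, -0.1657, 0.1318]
ee_rot: [0.108, 0.971, -0.023, 0.211]
ft_force: [-15.0, 2.9, 3.1]
grip_width: 0.001
```

Emit:
{"method": "move_arm", "body": {
  "steps": [
    {"offset":[-0.005,0,0],"delta_rot":[0,0,0]},
    {"offset":[-0.01,0,0],"delta_rot":[0,0,0]},
    {"offset":[-0.01,0,0],"delta_rot":[0,0,0]}
  ]
}}

```text
clock: 8.48
position: [0.51, -0.1657, 0.1315]
ee_rot: [0.108, 0.971, -0.023, 0.21]
ft_force: [-20.6, 4.6, 3.7]
grip_width: -0.003
```

```bash
python3 - <<'E'
from h import *
p,r=cmd(); save(p+r.apply([-(.07+.02+.012+.008+.005+.01)*.15,0,0]),r); st()
cv2.imwrite('pics/side4.png',camera('side')[:,:,::-1]);print(place_of('side','jaw_pad'))
a=cv2.imread('pics/side4.png')[230:375,220:370];cv2.imwrite('pics/c4.png',cv2.resize(a,None,fx=4,fy=4))
E
```

```text
t 8.48 p [ 0.51   -0.1657  0.1315] err mm [-4.7  0.6 -3.6] rot err 0.63 F [-20.6   4.6   3.7] grip -0.003
[{'uv': [325.6, 265.2], 'p': 0.8}, {'uv': [332.9, 244.2], 'p': 0.68}]
```

View pics/c4.png

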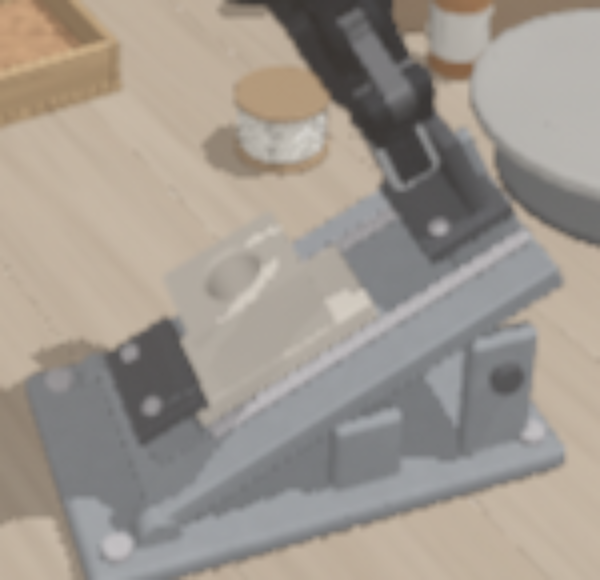

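```bash
python3 - <<'E'
from h import *
vp=[.4565,-.1534,-.22];D=down(vp[2],np.radians(25))
plan((V(vp,B(.072,0,.052)),D),(V(vp,B(.06,0,.1)),D),(V(vp,B(-.0005,0,.11)),D))
E
```

```text
{"offset": [0.115, -0.0, -0.013], "delta_rot": [0.0, 0.0, -0.0]} rows>= 0.4 0.0
{"offset": [0.194, -0.0, -0.333], "delta_rot": [0.0, 0.0, -0.0]} rows>= 1.4 0.0
{"offset": [0.598, -0.0, -0.4], "delta_rot": [0.0, 0.0, -0.0]} rows>= 2.6 0.0
```

Emit:
{"method": "move_arm", "body": {
  "steps": [
    {"offset":[0.06,0,-0.005],"delta_rot":[0,0,0]},
    {"offset":[0.115,0,-0.013],"delta_rot":[0,0,0]},
    {"offset":[0.15,0,-0.15],"delta_rot":[0,0,0]},
    {"offset":[0.194,0,-0.333],"delta_rot":[0,0,0]},
    {"offset":[0.3,0,-0.4],"delta_rot":[0,0,0]},
    {"offset":[0.45,0,-0.4],"delta_rot":[0,0,0]}
  ]
}}

```text
clock: 9.08
position: [0.4315, -0.1478, 0.1643]
ee_rot: [0.107, 0.97, -0.024, 0.219]
ft_force: [0.5, 0.0, 1.0]
grip_width: 0.0
```

Emit:
{"method": "move_arm", "body": {
  "steps": [
    {"offset":[0.148,0,0],"delta_rot":[0,0,0]},
    {"offset":[0.148,0,0],"delta_rot":[0,0,0]},
    {"offset":[0.148,0,0],"delta_rot":[0,0,0]},
    {"offset":[0.148,0,0],"delta_rot":[0,0,0]},
    {"offset":[0.148,0,0],"delta_rot":[0,0,0]}
  ],
  "hand": 0.45
}}

```text
clock: 9.5
position: [0.4114, -0.1434, 0.1522]
ee_rot: [0.107, 0.97, -0.024, 0.216]
ft_force: [0.6, 0.3, 0.6]
grip_width: 0.712
```

```bash
python3 - <<'E'
from h import *
st();print(manip.get_obs()['joint_pos'].round(2))
P=camera_params('wrist')
cv2.imwrite('pics/w5.png',camera('wrist')[:,:,::-1]);
for n in['holder_mid','jaw_pad','fixed_lip']:print(n,[(np.round(q['uv'],1).tolist(),round(q['p'],2)) for q in place_of('wrist',n)][:3])
vp=[.4565,-.1534,-.22]
print(proj('wrist',V(vp,B(-.0005,0,.023)),P),'pad open',proj('wrist',V(vp,B(.094,0,.048)),P),proj('wrist',V(vp,B(-.034,0,.015)),P))
for a,b in((-.0265,-.02),(-.0265,.02),(.0255,-.02),(.0255,.02)):print(proj('wrist',V(vp,B(a,b,.046)),P).round(1))
E
```

```text
t 9.5 p [ 0.4114 -0.1434  0.1522] err mm [ 0.7 -0.3  0.7] rot err 0.07 F [0.6 0.3 0.6] grip 0.712
[-0.28 -0.41  0.43  2.4   0.31  0.7   1.32]
holder_mid [([278.2, 218.4], 0.94)]
jaw_pad [([276.3, 343.0], 0.9)]
fixed_lip [([274.8, 171.4], 0.88)]
[276.05629337 219.59272291] pad open [276.24318844 344.00149698] [276.00267664 171.69543501]
[244.3 192.8]
[307.6 192.7]
[246.9 266.4]
[305.2 266.3]
```

View pics/w5.png

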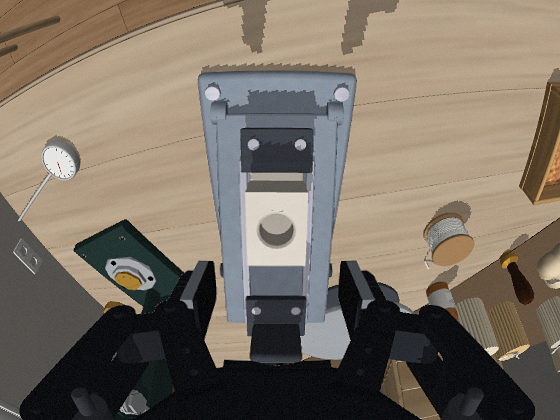

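```bash
python3 - <<'E'
from h import *
vp=[.4565,-.1534,-.22];D=down(vp[2],np.radians(12)); tz=D.as_matrix()[:,2]
g=V(vp,B(-.0005,0.0005,.029))
plan((g+tz*(.011-.08),D),(g+tz*.011,D))
E
```

```text
{"offset": [-0.104, 0.003, 0.092], "delta_rot": [0.0, 0.145, -0.0]} rows>= 0.5 1.8
{"offset": [0.017, 0.003, 0.612], "delta_rot": [0.0, 0.145, -0.0]} rows>= 2.2 1.8
```

Emit:
{"method": "move_arm", "body": {
  "steps": [
    {"offset":[-0.104,0.003,0.092],"delta_rot":[0,0.145,0]},
    {"offset":[-0.104,0.003,0.092],"delta_rot":[0,0.145,0]},
    {"offset":[-0.104,0.003,0.092],"delta_rot":[0,0.145,0]},
    {"offset":[-0.08,0.003,0.2],"delta_rot":[0,0.145,0]},
    {"offset":[-0.06,0.003,0.3],"delta_rot":[0,0.145,0]},
    {"offset":[-0.037,0.003,0.4],"delta_rot":[0,0.145,0]},
    {"offset":[-0.016,0.003,0.48],"delta_rot":[0,0.145,0]},
    {"offset":[0,0.003,0.54],"delta_rot":[0,0.145,0]},
    {"offset":[0.01,0.003,0.58],"delta_rot":[0,0.145,0]},
    {"offset":[0.017,0.003,0.612],"delta_rot":[0,0.145,0]},
    {"offset":[0.017,0.003,0.612],"delta_rot":[0,0.145,0]},
    {"offset":[0.017,0.003,0.612],"delta_rot":[0,0.145,0]}
  ]
}}

```text
clock: 10.7
position: [0.4462, -0.1507, 0.0673]
ee_rot: [0.109, 0.989, -0.011, 0.104]
ft_force: [1.8, 0.0, 0.7]
grip_width: 0.726
```

```bash
python3 - <<'E'
from h import *
st();print(manip.get_obs()['joint_pos'].round(2))
cv2.imwrite('pics/side6.png',camera('side')[:,:,::-1]);cv2.imwrite('pics/wrist6.png',camera('wrist')[:,:,::-1])
a=cv2.imread('pics/side6.png')[230:375,220:370];b=cv2.imread('pics/wrist6.png')[100:360,150:410]
cv2.imwrite('pics/c6.png',np.hstack([cv2.resize(a,(414,400)),cv2.resize(b,(380,400))]))
E
```

```text
t 10.7 p [ 0.4462 -0.1507  0.0673] err mm [-0.2 -0.1  0.1] rot err 0.01 F [1.8 0.  0.7] grip 0.726
[-0.4   0.02  0.65  2.24 -0.03  0.67  1.62]
```

View pics/c6.png

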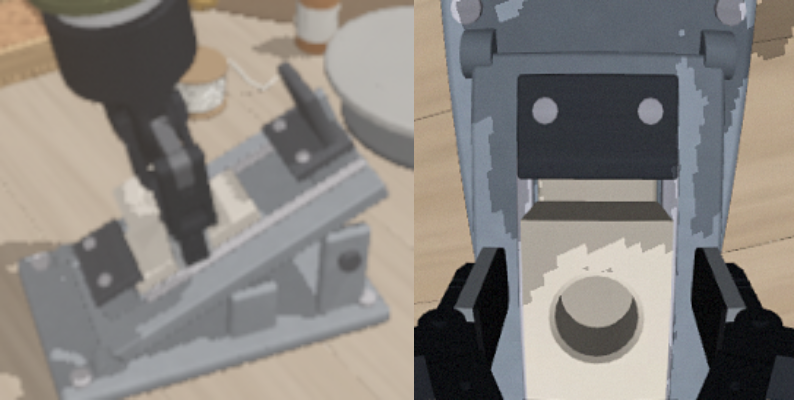

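Emit:
{"method": "move_arm", "body": {
  "steps": [
    {"offset":[0,0,0],"delta_rot":[0,0,0]},
    {"offset":[0,0,0],"delta_rot":[0,0,0]},
    {"offset":[0,0,0],"delta_rot":[0,0,0]},
    {"offset":[0,0,0],"delta_rot":[0,0,0]},
    {"offset":[0,0,0],"delta_rot":[0,0,0]},
    {"offset":[0,0,0],"delta_rot":[0,0,0]}
  ],
  "hand": -1,
  "squeeze": 30
}}

```text
clock: 11.3
position: [0.4464, -0.1507, 0.0677]
ee_rot: [0.109, 0.988, -0.011, 0.104]
ft_force: [-3.5, 1.3, 6.7]
grip_width: 0.466
```

```bash
python3 - <<'E'
from h import *
st()
vp=[.4565,-.1534,-.22];D=down(vp[2],np.radians(12)); p,r=cmd()
du=V([0,0,vp[2]],u);dn=V([0,0,vp[2]],n)
plan((p+.0008*dn+.001*du,D),(p+.0012*dn+.018*du,D),(p+.06*dn+.018*du,D))
E
```

```text
t 11.3 p [ 0.4464 -0.1507  0.0677] err mm [ 0.  -0.1  0.5] rot err 0.04 F [-3.5  1.3  6.7] grip 0.466
{"offset": [-0.005, 0.0, -0.007], "delta_rot": [0.0, -0.0, -0.0]} rows>= 0.0 0.0
{"offset": [-0.115, 0.0, -0.035], "delta_rot": [0.0, -0.0, -0.0]} rows>= 0.4 0.0
{"offset": [-0.027, 0.0, -0.417], "delta_rot": [0.0, -0.0, -0.0]} rows>= 1.5 0.0
```

Emit:
{"method": "move_arm", "body": {
  "steps": [
    {"offset":[-0.005,0,-0.008],"delta_rot":[0,0,0]},
    {"offset":[-0.025,0,-0.014],"delta_rot":[0,0,0]},
    {"offset":[-0.045,0,-0.019],"delta_rot":[0,0,0]},
    {"offset":[-0.065,0,-0.024],"delta_rot":[0,0,0]},
    {"offset":[-0.085,0,-0.029],"delta_rot":[0,0,0]},
    {"offset":[-0.1,0,-0.032],"delta_rot":[0,0,0]},
    {"offset":[-0.115,0,-0.036],"delta_rot":[0,0,0]},
    {"offset":[-0.115,0,-0.036],"delta_rot":[0,0,0]}
  ]
}}

```text
clock: 11.97
position: [0.4621, -0.1542, 0.0763]
ee_rot: [0.109, 0.988, -0.011, 0.104]
ft_force: [0.3, 0.2, -2.3]
grip_width: 0.467
```

```bash
python3 - <<'E'
from h import *
print(manip.get_obs()['ft_force'])
cv2.imwrite('pics/side7.png',camera('side')[:,:,::-1]);cv2.imwrite('pics/wrist7.png',camera('wrist')[:,:,::-1])
a=cv2.imread('pics/side7.png')[230:375,220:370];b=cv2.imread('pics/wrist7.png')[100:360,150:410]
cv2.imwrite('pics/c7.png',np.hstack([cv2.resize(a,(414,400)),cv2.resize(b,(380,400))]))
E
```

```text
[ 0.32928178  0.18916702 -2.27792345]
```

View pics/c7.png

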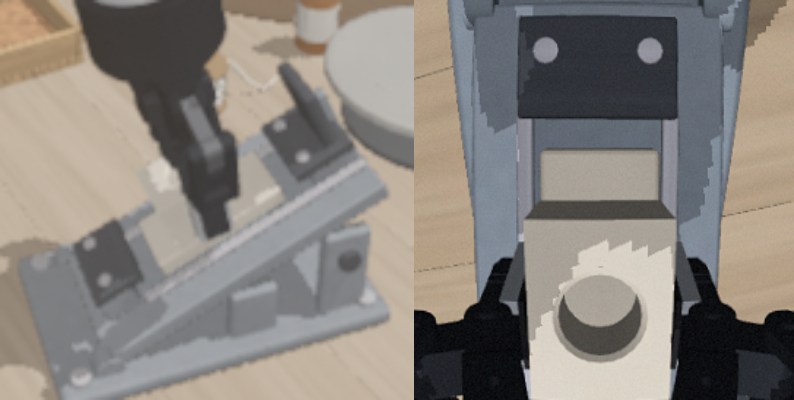

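Emit:
{"method": "move_arm", "body": {
  "steps": [
    {"offset":[0.014,0,-0.06],"delta_rot":[0,0,0]},
    {"offset":[0.035,0,-0.15],"delta_rot":[0,0,0]},
    {"offset":[0.058,0,-0.25],"delta_rot":[0,0,0]},
    {"offset":[0.088,0,-0.381],"delta_rot":[0,0,0]},
    {"offset":[0.088,0,-0.55],"delta_rot":[0,0,0]},
    {"offset":[0.088,0,-0.7],"delta_rot":[0,0,0]},
    {"offset":[0.088,0,-0.7],"delta_rot":[0,0,0]}
  ]
}}

```text
clock: 12.65
position: [0.4289, -0.1469, 0.1799]
ee_rot: [0.11, 0.988, -0.011, 0.107]
ft_force: [1.6, -1.0, -2.7]
grip_width: 0.46
```

```bash
python3 - <<'E'
from h import *
# last saved p = base + (-.027,0,-.417); actual: base + (-.115+.088, 0, -.036-.7)
p,r=cmd(); save(p+r.apply(np.array([0,0,-.736+.417])*.15),r); st()
p,r=cmd();print(p, r.inv().apply(np.array([.465,.1745,p[2]])-p)/.15)
cv2.imwrite('pics/wrist8.png',camera('wrist')[:,:,::-1])
E
```

```text
t 12.65 p [ 0.4289 -0.1469  0.1799] err mm [ 1.1 -0.4  3.9] rot err 0.34 F [ 1.6 -1.  -2.7] grip 0.46
[ 0.42789218 -0.14648211  0.17606032] [ 0.22123074  2.14224155 -0.04633676]
```

View pics/wrist8.png

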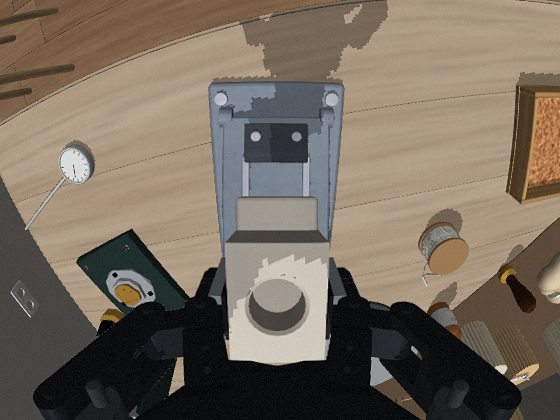

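Emit:
{"method": "move_arm", "body": {
  "steps": [
    {"offset":[0.05,0.2,0],"delta_rot":[0,0,0]},
    {"offset":[0.1,0.45,0],"delta_rot":[0,0,0]},
    {"offset":[0.1,0.72,0],"delta_rot":[0,0,0]},
    {"offset":[0.1,1,0],"delta_rot":[0,0,0]}
  ]
}}

```text
clock: 13.03
position: [0.4452, 0.004, 0.1715]
ee_rot: [0.11, 0.989, -0.011, 0.103]
ft_force: [1.4, -1.8, -1.6]
grip_width: 0.462
```

```bash
cat > tr.py <<'E'
from h import *
ty=np.radians(-2.25);Dt=down(ty,np.radians(-13));tzt=Dt.as_matrix()[:,2]
def T(z,dx=0,dy=0): return np.array([.465+dx,.1745+dy,z+.029])+tzt*.011   # z: height of holder underside
E
python3 - <<'E'
from tr import *
p,r=cmd(); save(p+r.apply(np.array([.1,1,0])*.15),r); st()
plan((T(.075),Dt))
E
```

```text
t 13.03 p [0.4452 0.004  0.1715] err mm [-1.1  0.9 -1.5] rot err 0.12 F [ 1.4 -1.8 -1.6] grip 0.462
{"offset": [0.252, 1.139, 0.49], "delta_rot": [0.001, 0.277, -0.116]} rows>= 4.6 3.8
```

Emit:
{"method": "move_arm", "body": {
  "steps": [
    {"offset":[0.05,0.25,0],"delta_rot":[0,0.07,-0.03]},
    {"offset":[0.1,0.5,0],"delta_rot":[0,0.14,-0.06]},
    {"offset":[0.15,0.7,0],"delta_rot":[0,0.21,-0.09]},
    {"offset":[0.15,0.7,0],"delta_rot":[0.001,0.277,-0.116]}
  ]
}}

```text
clock: 13.37
position: [0.4467, 0.1173, 0.1667]
ee_rot: [0.014, 0.993, 0.004, -0.117]
ft_force: [-0.2, -0.2, -3.4]
grip_width: 0.463
```

```bash
python3 - <<'E'
from tr import *
# cmd() currently holds plan's target; recompute prior
d=json.load(open('cmd.json'));p1=np.array(d['p']);r1=R.from_quat(d['q'])
r0=r1*R.from_rotvec(np.array([.001,.277,-.116])*np.pi/2).inv()
p0=p1-r0.apply(np.array([.252,1.139,.49])*.15)
save(p0+r0.apply(np.array([.15,.7,0])*.15),r1); st()
plan((T(.075),Dt))
E
```

```text
t 13.37 p [0.4467 0.1173 0.1667] err mm [-1.1  6.9 -1.6] rot err 0.78 F [-0.2 -0.2 -3.4] grip 0.463
{"offset": [-0.192, 0.432, 0.469], "delta_rot": [0.0, -0.0, -0.0]} rows>= 2.4 0.0
```

Emit:
{"method": "move_arm", "body": {
  "steps": [
    {"offset":[-0.1,0.25,0.1],"delta_rot":[0,0,0]},
    {"offset":[-0.192,0.432,0.2],"delta_rot":[0,0,0]},
    {"offset":[-0.192,0.432,0.3],"delta_rot":[0,0,0]},
    {"offset":[-0.192,0.432,0.4],"delta_rot":[0,0,0]},
    {"offset":[-0.192,0.432,0.469],"delta_rot":[0,0,0]},
    {"offset":[-0.192,0.432,0.469],"delta_rot":[0,0,0]},
    {"offset":[-0.192,0.432,0.469],"delta_rot":[0,0,0]}
  ]
}}

```text
clock: 13.95
position: [0.4619, 0.1738, 0.0927]
ee_rot: [0.02, 0.993, 0.002, -0.114]
ft_force: [-0.2, -0.2, -1.8]
grip_width: 0.462
```

```bash
python3 - <<'E'
from tr import *
st();print(manip.get_obs()['joint_pos'].round(2))
for c in('side','wrist','top'): cv2.imwrite(f'pics/{c}9.png',camera(c)[:,:,::-1])
a=cv2.imread('pics/side9.png')[150:280,140:280];b=cv2.imread('pics/wrist9.png')[60:380,80:480];
cv2.imwrite('pics/c9.png',np.hstack([cv2.resize(a,(380,352)),cv2.resize(b,(420,352))]))
P=camera_params('side')
a=cv2.imread('pics/top9.png')[220:310,140:260];cv2.imwrite('pics/c9t.png',cv2.resize(a,None,fx=5,fy=5))
E
```

```text
t 13.95 p [0.4619 0.1738 0.0927] err mm [-0.6 -0.9 -0.7] rot err 0.09 F [-0.2 -0.2 -1.8] grip 0.462
[-0.62  0.34  0.27  1.81 -0.19  1.22  1.26]
```

View pics/c9.png

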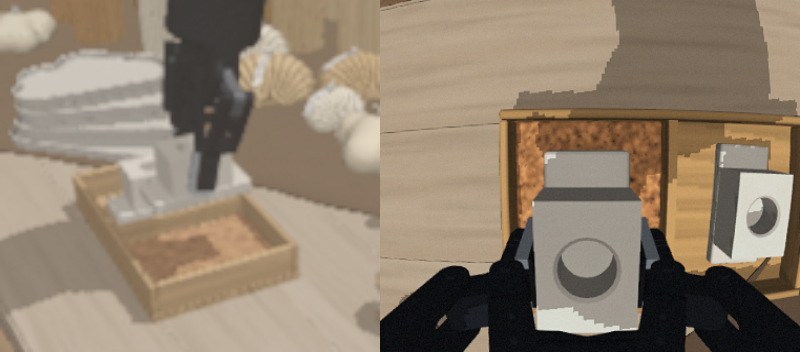

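View pics/c9t.png

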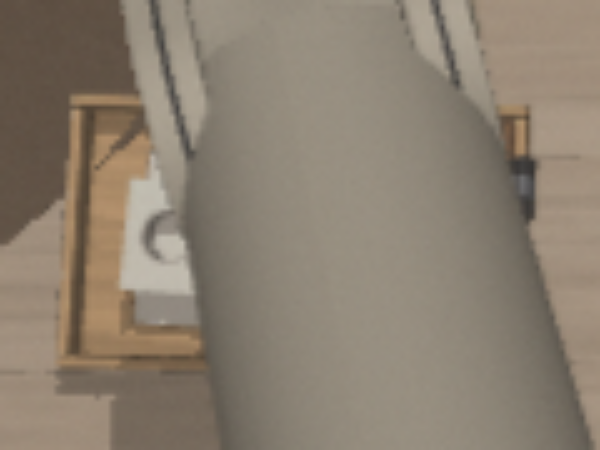

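```bash
cat > ov.py <<'E'
from tr import *
def ov(c,fn,out,box,k,pos,z,P=None,tilt=0):
    P=P or camera_params(c);im=cv2.imread(fn);a,b,w,h=box
    im=cv2.resize(im[b:b+h,a:a+w],None,fx=k,fy=k,interpolation=cv2.INTER_CUBIC);raw=im.copy()
    Rr=R.from_euler('z',ty)*R.from_euler('y',tilt)
    def rc(hx,hy,zz,col,o=pos):
        pts=[np.array([o[0],o[1],z])+Rr.apply([sx*hx,sy*hy,zz]) for sx,sy in((-1,-1),(1,-1),(1,1),(-1,1))]
        q=np.array([(proj(c,x,P)-[a,b]+.5)*k for x in pts]).astype(int);cv2.polylines(im,[q],True,col,1,cv2.LINE_AA)
    rc(.042,.02,0,(0,255,0));rc(.042,.02,.012,(255,0,255));rc(.026,.02,.046,(0,0,255))
    tp=[.467,.228,ty]
    for hx,hy in((.065,.11),):
        pts=[V(tp,np.array([sx*hx,sy*hy,.034])) for sx,sy in((-1,-1),(1,-1),(1,1),(-1,1))]
        q=np.array([(proj(c,x,P)-[a,b]+.5)*k for x in pts]).astype(int);cv2.polylines(im,[q],True,(255,255,0),1,cv2.LINE_AA)
    cv2.imwrite(out,np.hstack([raw,im]) )
E
python3 - <<'E'
from ov import *
p=manip.get_obs()['position'];q=p-tzt*.011
print(q)
ov('side','pics/side9.png','pics/o9s.png',(150,160,115,115),3.4,q,q[2]-.029)
ov('wrist','pics/wrist9.png','pics/o9w.png',(190,110,190,270),2,q,q[2]-.029)
E
```

```text
[0.46549991 0.17413535 0.10491205]
```

View pics/o9s.png

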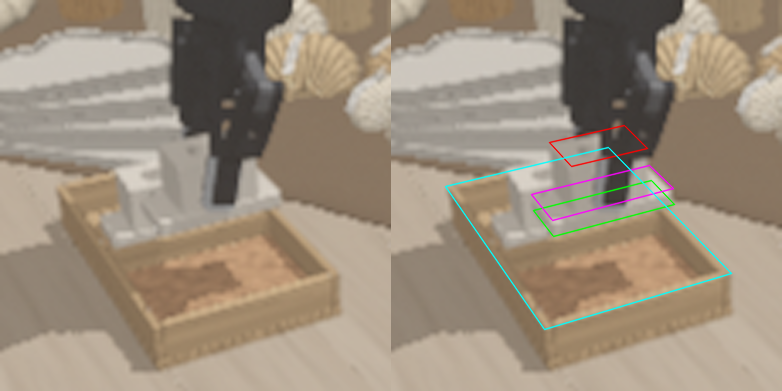

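View pics/o9w.png

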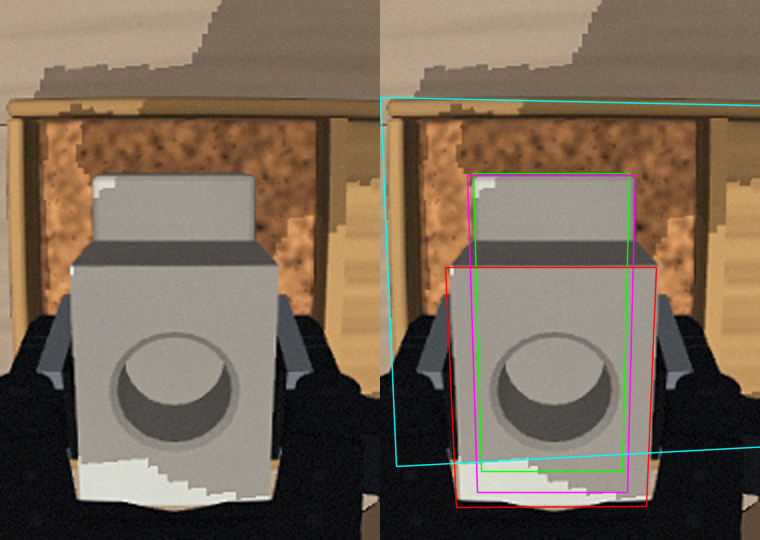

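```bash
python3 - <<'E'
from tr import *
plan((T(.045,0,.0012),Dt),(T(.031,0,.0012),Dt))
p,r=cmd();print('per mm down',r.inv().apply([0,0,-.001])/.15)
E
```

```text
{"offset": [-0.045, 0.007, 0.195], "delta_rot": [0.0, -0.0, -0.0]} rows>= 0.7 0.0
{"offset": [-0.066, 0.007, 0.286], "delta_rot": [0.0, -0.0, -0.0]} rows>= 1.1 0.0
per mm down [-1.50075800e-03 -2.29653883e-06  6.49554960e-03]
```

Emit:
{"method": "move_arm", "body": {
  "steps": [
    {"offset":[-0.015,0.007,0.065],"delta_rot":[0,0,0]},
    {"offset":[-0.03,0.007,0.13],"delta_rot":[0,0,0]},
    {"offset":[-0.045,0.007,0.195],"delta_rot":[0,0,0]},
    {"offset":[-0.052,0.007,0.225],"delta_rot":[0,0,0]},
    {"offset":[-0.058,0.007,0.251],"delta_rot":[0,0,0]},
    {"offset":[-0.062,0.007,0.27],"delta_rot":[0,0,0]},
    {"offset":[-0.066,0.007,0.286],"delta_rot":[0,0,0]},
    {"offset":[-0.066,0.007,0.286],"delta_rot":[0,0,0]},
    {"offset":[-0.066,0.007,0.286],"delta_rot":[0,0,0]}
  ]
}}

```text
clock: 14.85
position: [0.4624, 0.1754, 0.0494]
ee_rot: [0.02, 0.993, 0.002, -0.113]
ft_force: [0.2, -0.3, -0.9]
grip_width: 0.468
```

```bash
python3 - <<'E'
from ov import *
st();o=manip.get_obs();q=o['position']-tzt*.011;print(o['ft_force'],q)
for c in('side','wrist'): cv2.imwrite(f'pics/{c}10.png',camera(c)[:,:,::-1])
a=cv2.imread('pics/side10.png')[160:275,150:265];b=cv2.imread('pics/wrist10.png')[90:380,150:430]
cv2.imwrite('pics/c10.png',np.hstack([cv2.resize(a,(390,390)),cv2.resize(b,(376,390))]))
E
```

```text
t 14.85 p [0.4624 0.1754 0.0494] err mm [-0.2 -0.3  0.1] rot err 0.01 F [ 0.2 -0.3 -0.9] grip 0.468
[ 0.21164116 -0.32107139 -0.87706531] [0.46489354 0.17529613 0.06012802]
```

View pics/c10.png

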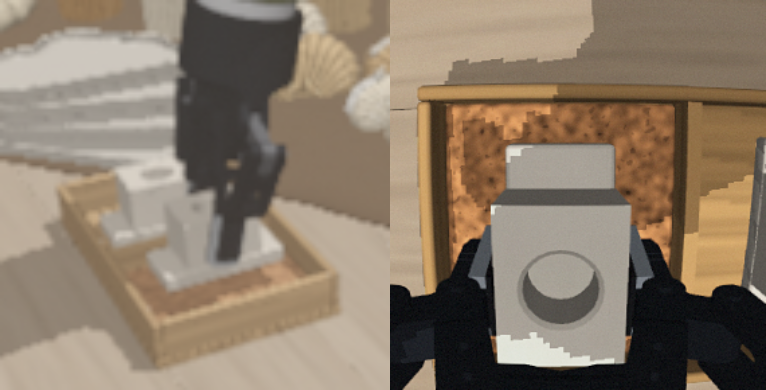

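Emit:
{"method": "move_arm", "body": {
  "steps": [
    {"offset":[-0.001,0,0.003],"delta_rot":[0,0,0]},
    {"offset":[-0.001,0,0.006],"delta_rot":[0,0,0]}
  ]
}}

```text
clock: 15.12
position: [0.4624, 0.1755, 0.0486]
ee_rot: [0.02, 0.993, 0.003, -0.113]
ft_force: [0.2, -0.3, -2.4]
grip_width: 0.464
```

Emit:
{"method": "move_arm", "body": {
  "steps": [
    {"offset":[-0.001,0,0.003],"delta_rot":[0,0,0]},
    {"offset":[-0.002,0,0.007],"delta_rot":[0,0,0]}
  ]
}}

```text
clock: 15.28
position: [0.4624, 0.1754, 0.0473]
ee_rot: [0.02, 0.993, 0.002, -0.113]
ft_force: [0.9, 0.5, -2.3]
grip_width: 0.463
```

Emit:
{"method": "move_arm", "body": {
  "steps": [
    {"offset":[-0.001,0,0.004],"delta_rot":[0,0,0]},
    {"offset":[-0.002,0,0.008],"delta_rot":[0,0,0]},
    {"offset":[-0.003,0,0.012],"delta_rot":[0,0,0]}
  ]
}}

```text
clock: 15.53
position: [0.4623, 0.1753, 0.0453]
ee_rot: [0.02, 0.993, 0.002, -0.113]
ft_force: [-0.5, 0.7, -2.9]
grip_width: 0.466
```

Emit:
{"method": "move_arm", "body": {
  "steps": [
    {"offset":[-0.001,0,0.004],"delta_rot":[0,0,0]},
    {"offset":[-0.002,0,0.008],"delta_rot":[0,0,0]},
    {"offset":[-0.003,0,0.012],"delta_rot":[0,0,0]}
  ]
}}

```text
clock: 15.78
position: [0.4623, 0.1754, 0.0435]
ee_rot: [0.02, 0.993, 0.002, -0.113]
ft_force: [0.6, -0.1, -2.6]
grip_width: 0.464
```

Emit:
{"method": "move_arm", "body": {
  "steps": [
    {"offset":[-0.001,0,0.004],"delta_rot":[0,0,0]},
    {"offset":[-0.002,0,0.008],"delta_rot":[0,0,0]},
    {"offset":[-0.003,0,0.012],"delta_rot":[0,0,0]}
  ]
}}

```text
clock: 16.03
position: [0.4624, 0.1754, 0.0417]
ee_rot: [0.02, 0.993, 0.002, -0.113]
ft_force: [0.9, 0.3, -3.0]
grip_width: 0.468
```

Emit:
{"method": "move_arm", "body": {
  "steps": [
    {"offset":[-0.001,0,0.004],"delta_rot":[0,0,0]},
    {"offset":[-0.002,0,0.008],"delta_rot":[0,0,0]},
    {"offset":[-0.003,0,0.012],"delta_rot":[0,0,0]}
  ]
}}

```text
clock: 16.28
position: [0.4624, 0.1754, 0.0398]
ee_rot: [0.02, 0.993, 0.002, -0.113]
ft_force: [0.2, -0.1, -2.6]
grip_width: 0.463
```

Emit:
{"method": "move_arm", "body": {
  "steps": [
    {"offset":[-0.001,0,0.004],"delta_rot":[0,0,0]},
    {"offset":[-0.002,0,0.008],"delta_rot":[0,0,0]},
    {"offset":[-0.003,0,0.012],"delta_rot":[0,0,0]}
  ]
}}

```text
clock: 16.53
position: [0.4625, 0.1754, 0.038]
ee_rot: [0.02, 0.993, 0.002, -0.113]
ft_force: [0.4, -0.3, -2.1]
grip_width: 0.466
```

Emit:
{"method": "move_arm", "body": {
  "steps": [
    {"offset":[-0.001,0,0.004],"delta_rot":[0,0,0]},
    {"offset":[-0.002,0,0.008],"delta_rot":[0,0,0]},
    {"offset":[-0.003,0,0.012],"delta_rot":[0,0,0]}
  ]
}}

```text
clock: 16.78
position: [0.4625, 0.1754, 0.0361]
ee_rot: [0.02, 0.993, 0.002, -0.113]
ft_force: [0.1, 0.2, -2.0]
grip_width: 0.468
```

Emit:
{"method": "move_arm", "body": {
  "steps": [
    {"offset":[-0.001,0,0.004],"delta_rot":[0,0,0]},
    {"offset":[-0.002,0,0.008],"delta_rot":[0,0,0]},
    {"offset":[-0.003,0,0.012],"delta_rot":[0,0,0]}
  ]
}}

```text
clock: 17.03
position: [0.4625, 0.1754, 0.0342]
ee_rot: [0.02, 0.993, 0.002, -0.113]
ft_force: [-0.4, 0.5, -2.9]
grip_width: 0.463
```

Emit:
{"method": "move_arm", "body": {
  "steps": [
    {"offset":[-0.001,0,0.004],"delta_rot":[0,0,0]},
    {"offset":[-0.002,0,0.008],"delta_rot":[0,0,0]},
    {"offset":[-0.003,0,0.012],"delta_rot":[0,0,0]}
  ]
}}

```text
clock: 17.28
position: [0.4626, 0.1753, 0.0324]
ee_rot: [0.02, 0.993, 0.002, -0.113]
ft_force: [-0.0, -1.4, -0.9]
grip_width: 0.462
```

Emit:
{"method": "move_arm", "body": {
  "steps": [
    {"offset":[0,0,0],"delta_rot":[0,0,0]},
    {"offset":[-0.001,0,0.003],"delta_rot":[0,0,0]}
  ]
}}

```text
clock: 17.45
position: [0.4626, 0.1754, 0.0324]
ee_rot: [0.02, 0.993, 0.002, -0.113]
ft_force: [-2.8, -1.5, 9.6]
grip_width: 0.466
```

Emit:
{"method": "move_arm", "body": {
  "steps": [
    {"offset":[0.001,0,-0.003],"delta_rot":[0,0,0]},
    {"offset":[0.001,0,-0.003],"delta_rot":[0,0,0]}
  ]
}}

```text
clock: 17.62
position: [0.4627, 0.1754, 0.0325]
ee_rot: [0.02, 0.993, 0.002, -0.113]
ft_force: [0.4, 0.3, -3.0]
grip_width: 0.467
```

```bash
python3 - <<'E'
from ov import *
p,r=cmd();N=2;
tot=np.array([-.001,0,.006])+np.array([-.002,0,.007])+9*np.array([-.003,0,.012])
save(p+r.apply(tot*.15),r);st()
q=manip.get_obs()['position']-tzt*.011
for c in('side','wrist'): cv2.imwrite(f'pics/{c}11.png',camera(c)[:,:,::-1])
st();print(manip.get_obs()['torque'])
ov('side','pics/side11.png','pics/o11s.png',(150,160,115,115),3.4,q,q[2]-.029)
a=cv2.imread('pics/wrist11.png')[90:380,150:430];cv2.imwrite('pics/c11.png',cv2.resize(a,None,fx=2,fy=2))
E
```

```text
t 17.62 p [0.4627 0.1754 0.0325] err mm [-0.2 -0.3  1.9] rot err 0.02 F [ 0.4  0.3 -3. ] grip 0.467
t 17.72 p [0.4626 0.1754 0.0324] err mm [-0.3 -0.4  1.8] rot err 0.0 F [-0.4 -0.7 -1.2] grip 0.468
[-0.01161832 -0.37891184 -0.06319639]
```

View pics/o11s.png

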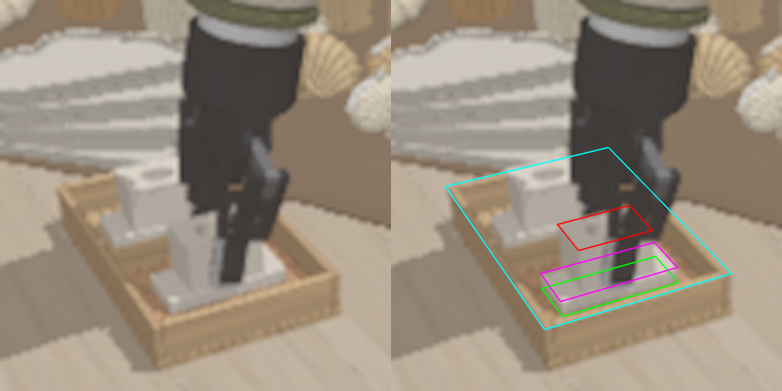

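View pics/c11.png

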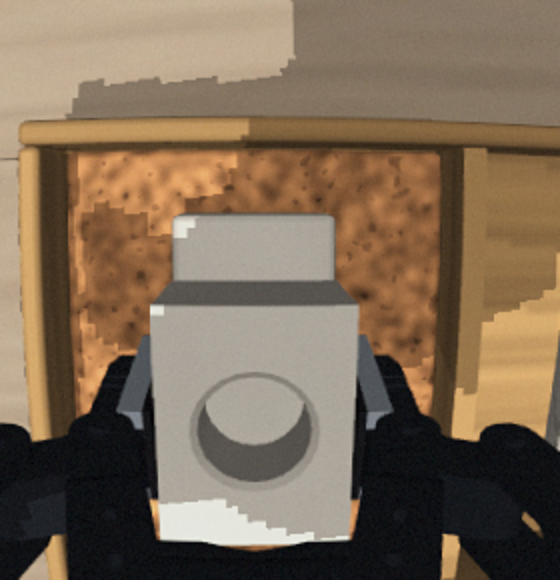

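Emit:
{"method": "move_arm", "body": {
  "steps": [
    {"offset":[0,0,0.001],"delta_rot":[0,0,0]},
    {"offset":[0,0,0.0015],"delta_rot":[0,0,0]},
    {"offset":[0,0,0.0015],"delta_rot":[0,0,0]}
  ]
}}

```text
clock: 17.97
position: [0.4626, 0.1754, 0.0324]
ee_rot: [0.02, 0.993, 0.002, -0.113]
ft_force: [-0.3, -1.3, 0.5]
grip_width: 0.466
```

Emit:
{"method": "move_arm", "body": {
  "steps": [
    {"offset":[0,0,0],"delta_rot":[0,0,0]},
    {"offset":[0,0,0],"delta_rot":[0,0,0]},
    {"offset":[0,0,0],"delta_rot":[0,0,0]},
    {"offset":[0,0,0],"delta_rot":[0,0,0]}
  ],
  "hand": 0.24,
  "squeeze": 20
}}

```text
clock: 18.3
position: [0.4625, 0.1754, 0.0322]
ee_rot: [0.02, 0.993, 0.002, -0.113]
ft_force: [0.9, 0.1, -0.3]
grip_width: 0.617
```

```bash
python3 - <<'E'
from ov import *
p,r=cmd();save(p+r.apply((-np.array([-.003,0,.012])+[0,0,.0015])*.15),r);st()
cv2.imwrite('pics/wrist12.png',camera('wrist')[:,:,::-1])
a=cv2.imread('pics/wrist12.png')[90:380,150:430];cv2.imwrite('pics/c12.png',cv2.resize(a,None,fx=2,fy=2))
p,r=cmd();q=p-tzt*.09;plan((q,r));
E
```

```text
t 18.3 p [0.4625 0.1754 0.0322] err mm [-0.3 -0.3 -0. ] rot err 0.0 F [ 0.9  0.1 -0.3] grip 0.617
{"offset": [0.0, 0.0, -0.6], "delta_rot": [0.0, 0.0, 0.0]} rows>= 2.2 0.0
```

View pics/c12.png

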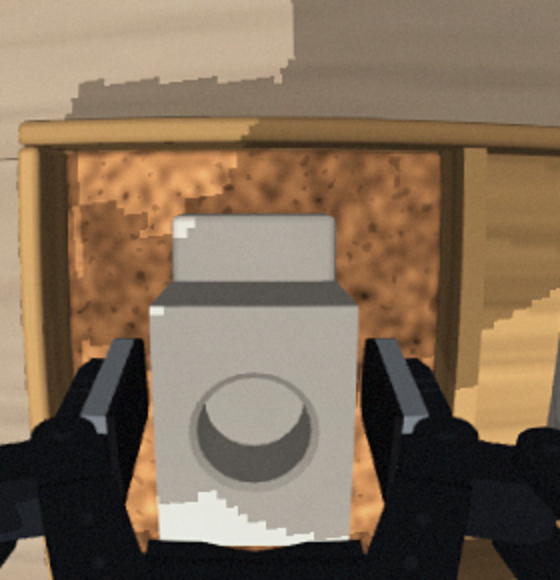

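Emit:
{"method": "move_arm", "body": {
  "steps": [
    {"offset":[0,0,-0.03],"delta_rot":[0,0,0]},
    {"offset":[0,0,-0.08],"delta_rot":[0,0,0]},
    {"offset":[0,0,-0.15],"delta_rot":[0,0,0]},
    {"offset":[0,0,-0.25],"delta_rot":[0,0,0]},
    {"offset":[0,0,-0.4],"delta_rot":[0,0,0]},
    {"offset":[0,0,-0.6],"delta_rot":[0,0,0]},
    {"offset":[0,0,-0.8],"delta_rot":[0,0,0]},
    {"offset":[0,0,-1],"delta_rot":[0,0,0]},
    {"offset":[0,0,-1],"delta_rot":[0,0,0]},
    {"offset":[0,0,-1],"delta_rot":[0,0,0]}
  ]
}}

```text
clock: 19.18
position: [0.4977, 0.1741, 0.1809]
ee_rot: [0.02, 0.994, 0.003, -0.111]
ft_force: [-1.0, 0.0, -0.1]
grip_width: 0.621
```

```bash
python3 - <<'E'
from ov import *
o=manip.get_obs();print(o['position'],o['ft_force'])
for c in('side','wrist'): cv2.imwrite(f'pics/{c}13.png',camera(c)[:,:,::-1])
ov('side','pics/side13.png','pics/o13s.png',(150,160,115,115),3.4,[.465,.1755],.0145)
ov('wrist','pics/wrist13.png','pics/o13w.png',(160,50,270,200),1.45,[.465,.1755],.0145)
cv2.imwrite('pics/o13.png',np.vstack([cv2.imread('pics/o13s.png'),cv2.resize(cv2.imread('pics/o13w.png'),(782,200))]))
E
```

```text
[0.49768632 0.17410438 0.18088707] [-1.02844664  0.03652616 -0.12869398]
```

View pics/o13.png

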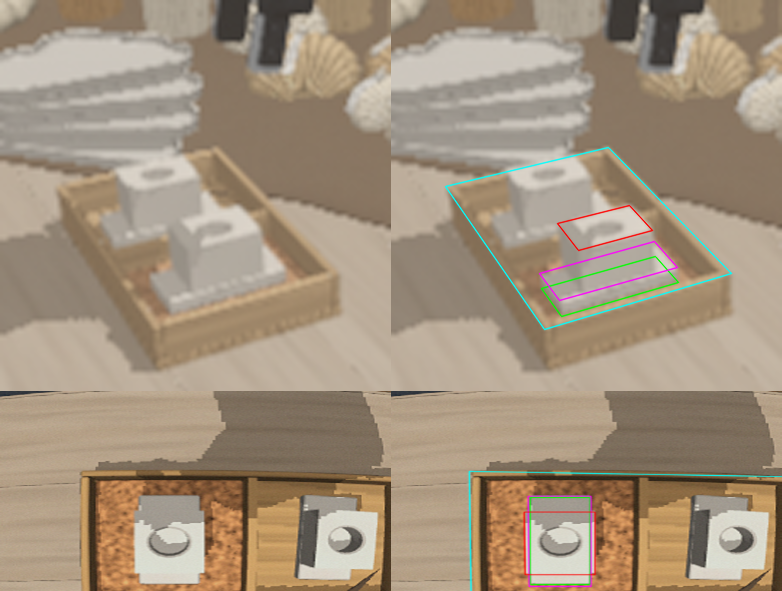

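View pics/wrist13.png

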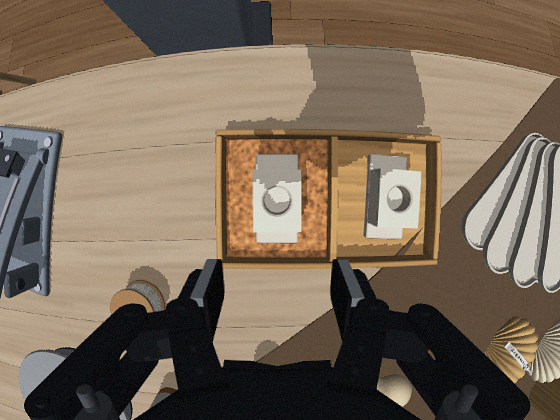

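View pics/side13.png

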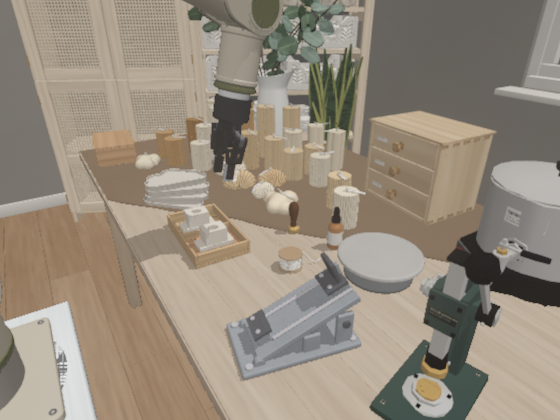

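```bash
python3 - <<'E'
from h import *
print(place_of('side','jaw_pad'),proj('side',V([.4565,-.1534,-.22],B(.094,0,.048))))
print(manip.hand_in(),manip.get_obs()['clock'])
E
```

```text
[{'uv': [324.1, 267.5], 'p': 0.65}] [326.79291461 266.02165744]
the job is handed in; nothing more can be done
the job is handed in; nothing more can be done
```

The finished holder now stands upright near the middle of the cork pad beside its twin, and the vise jaw is left open at its stop. I handed the job in at about 19 s, well under the 51 s limit; no verdict was reported.

- **Jaw:** I eased it up the slope at about 9–10 N, slowing over the last millimetres, until it stopped moving after about 36 mm. I confirmed the stop with up to about 21 N, below the 45 N limit. In the last side picture the jaw plate shows within 3 pixels of where a fully open jaw should be.
- **Lifting out:** I gripped the holder by its y sides at about 30 N and slid it 18 mm up the slope. I then lifted it square off the bed.
- **Setting down:** I lowered it in small steps until it touched the cork, at about 14 mm by my estimate. One 0.5 mm step pressed it with about 12 N for a moment. I backed off, brought it down again with about 3 N, and released it; the wrist picture showed no shift.
- **Last checks:** the final pictures show the holder upright in the free half and the gripper clear of everything. The twin, tray, stamp, bottle and spool look unmoved; I judged that by eye and did not measure it.
- **Small disagreements:** the side view put the holder about 1 pixel (about 2 mm) higher than my estimate. The cameras differed by 2–3 mm on the tray's position; neither matters for the result.

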